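# Cap the dowel jar and bring it round to the front

### The job

The red-banded dowel jar on the turning carousel has just been refilled. Before the carousel is turned, put its red lid on, fully seated; then take the carousel by the wooden handle at its centre and turn it gently until that jar stands squarely behind the middle of the white pick-out tray at the front. Finish still gripping the handle and holding the carousel still there, with the other jars upright in their wells and everything else on the bench left where it was.

Things in the scene. Friction and masses are not known exactly. Their poses are not given: they have to be found in the camera images.
- plinth: Fixed plywood base board of the carousel, 375 x 240 mm, 18 mm thick. Origin: on the carousel's turning axis, at bench height. Its -x axis points to the front, where a white open pick-out tray (75 x 120 mm, 22 mm high, on the board) is fixed with its middle 200 mm from the axis. Stands roughly tray towards the robot, turned by up to 0.35 rad
- carousel: Round plywood deck, 310 mm across, 12 mm thick, turning without stops either way on a light bearing about the vertical axis; it needs about 0.1 N m and stays where left. Origin: on the axis at the deck's underside, 26 mm over the bench. Six grey wells (collars 67 mm outside, 61 mm inside, 14 mm high) stand on the deck, centred 105 mm from the axis every 60 degrees, the first on its own -x axis; one (on its +x axis) is empty. A steel column on the axis carries the handle
- handle: Dark wooden bar handle at the centre of the carousel, turning with it: 80 mm long along its own x axis (always the carousel's x axis), 18 mm wide, 26 mm high. Origin: centre of the bar, on the turning axis, 176 mm over the bench (bar from 163 to 189 mm), above all jar lids (147 mm). Can be pinched across its width from above; turn about the axis
- jar: The dowel jar, open at first: clear, red band, wooden dowels inside; body 58 mm across, neck 48 mm across from 69 mm up, rim at 82 mm. Origin: centre of its underside, which stands on the deck 38 mm over the bench, with 1.7 mm play all round in one of the wells. z up; its yaw means nothing
- lid: Loose red lid of the dowel jar, lying right way up on the bench to the left or right of the carousel: cap 57 mm across and 15 mm high, skirt 52 mm inside and 12 mm deep, with a round knob 22 mm across and 24 mm high on top (knob from 15 to 39 mm). Origin: centre of the skirt's lower edge; z up. Slips loosely (2 mm play) over the neck; seated, its origin is 70 mm above the jar's
- jar_brass: Bystander: closed clear jar of brass screws, white band, black lid with grey knob fixed on it; 58 mm across, 109 mm high over the knob. Origin: centre of its underside. Stands loose in one of the carousel's wells
- jar_steel: Bystander: closed clear jar of black screws, white band, black lid with grey knob fixed on it; 58 mm across, 109 mm high over the knob. Origin: centre of its underside. Stands loose in one of the carousel's wells
- jar_plugs: Bystander: closed clear jar of dark wooden plugs, white band, black lid with grey knob fixed on it; 58 mm across, 109 mm high over the knob. Origin: centre of its underside. Stands loose in one of the carousel's wells
- jar_zinc: Bystander: closed clear jar of zinc screws, white band, black lid with grey knob fixed on it; 58 mm across, 109 mm high over the knob. Origin: centre of its underside. Stands loose in one of the carousel's wells
- tin: Bystander: closed wax tin with green lid, 75 mm across, 40 mm high, on the bench on the other side of the carousel from the lid. Origin: centre of its underside
- block: Bystander: cork sanding block, 117 x 64 x 30 mm. Origin: centre of its underside
- discs: Bystander: pile of sanding discs, 125 mm across, 18 mm high. Origin: centre of its underside
- sander: Bystander: blue palm sander standing on its pad, 125 mm across, 146 mm high, dust canister reaching 157 mm along its x. Origin: centre of its underside
- brush: Bystander: dusting brush lying on the bench. Origin: centre of its underside
Mind the look-alikes: they are no part of the job. Leave any purple look-alike of the jar alone.

How it is judged:
On the way, in this order (a step that is already met when the one before it is completed fails the run):
1. the red lid sits fully on the dowel jar and has been let go (horizontal distance between lid and jar below 0.005 m and z of lid in the frame of jar between 0.066 and 0.0735 m and angle between the z axis of lid and the z axis of jar, either way round below 0.08 rad and contact force between the fingers and lid below 0.2 N), for 0.2 s.
2. the lidded dowel jar stands behind the middle of the pick-out tray (horizontal distance between lid and jar below 0.005 m and z of lid in the frame of jar between 0.066 and 0.0735 m and angle between the z axis of lid and the z axis of jar, either way round below 0.08 rad and y of jar in the frame of plinth between -0.014 and 0.014 m and x of jar in the frame of plinth below -0.08 m), for 0.2 s.
At the end, for the whole second after the job is handed in: Lid seated on the dowel jar (within 5 mm, level); jar on the tray side within 14 mm of the plinth's centre line; fingers down beside the handle bar and pressing it with over 2 N; carousel still (under 0.05 rad/s); all five jars upright in wells (all of step 2 and contact force between the fingers and handle above 2 N and horizontal distance between the grasp point and handle below 0.05 m and z of the grasp point in the frame of handle below 0.026 m and angular speed of carousel below 0.05 rad/s and z of jar in the frame of carousel between 0.006 and 0.018 m and angle between each of jar, jar_brass, jar_steel, jar_plugs, jar_zinc's own z axis and vertical below 0.1 rad and horizontal distance between jar and carousel between 0.095 and 0.115 m and z of jar_brass in the frame of carousel between 0.006 and 0.018 m and horizontal distance between jar_brass and carousel between 0.095 and 0.115 m and z of jar_steel in the frame of carousel between 0.006 and 0.018 m and horizontal distance between jar_steel and carousel between 0.095 and 0.115 m and z of jar_plugs in the frame of carousel between 0.006 and 0.018 m and horizontal distance between jar_plugs and carousel between 0.095 and 0.115 m and z of jar_zinc in the frame of carousel between 0.006 and 0.018 m and horizontal distance between jar_zinc and carousel between 0.095 and 0.115 m); the arm keeps its last pose, push and grip.
It fails at once if the open jar is turned or carried (over 30 mm) before its lid is on it (distance of jar from where it was at the start of the episode above 0.03 m and (horizontal distance between lid and jar above 0.012 m or z of lid in the frame of jar above 0.085 m)).
It fails at once if the carousel is spun hard (over 3 rad/s) (angular speed of carousel above 3 rad/s).
It fails at once if a jar is tipped (angle between any of jar, jar_brass, jar_steel, jar_plugs, jar_zinc's own z axis and vertical above 0.35 rad).
It fails at once if something else on the bench is shifted by more than 30 mm (distance of any of tin, block, discs, sander, brush from where it was at the start of the episode above 0.03 m).
It also fails if it takes over 72 s, if anything falls off the work surface, if the arm or the gripper's body presses on something with over 40 N, if the wrist force passes 120 N, or if a joint passes its speed limit or range.

### The arm

A 7-joint arm with a two-finger parallel gripper is mounted at the origin on the work surface. World frame = base frame: x ahead of the robot, y to its left, z up, the work surface at z = 0. Lengths are in m, angles in rad, forces in N, time in s.
With the tool pointing down it reaches from about 0.4 to 0.85 m from the base axis. Payload 4.5 kg.
Tool frame: the origin (TCP) lies where the fingers leave the gripper's body, on its centre line; the fingertips stand 73 mm ahead of it and the grasp point (between the pads) lies 54 mm ahead of it (r.grasp_offset is the distance from the TCP to the grasp point, in m); z points along the fingers, x is the direction in which the jaws open and shut, and the axes are right-handed (so a half turn about z gives the same grasp; the last joint's range is limited). The gripper opens to 85 mm and grips with 20 to 120 N. Pads are 22 mm wide; open, the fingers measure 114 mm over their backs; the gripper's body (76 mm by 85 mm) begins 54 mm behind the grasp point. The pads swing forward as they close: fully open they stand 13 mm farther back than shut.
Start: joints at [-1.305, 0.689, -0.195, 1.565, 0.157, 0.902, -0.215], TCP at [0.144, 0.608, 0.304] pointing down, gripper open.
Joint ranges: [-3.01, 3.01], [-0.46, 2.08], [-1.47, 1.51], [0.13, 2.56], [-1, 4.14], [0.04, 2.09], [-2.66, 2.66]. Speed limits (rad/s): [2.57, 2.57, 3.14, 3.14, 3.14, 3.14, 3.14].

### API

Orientations are given as [roll, pitch, yaw] about the fixed x, y, z axes, in that order (R = Rz(yaw) Ry(pitch) Rx(roll)).
In Python, from plant import telemetry, get_image, job, r gives the robot as it stands. The module is installed in compiled form; this text tells all that it offers.
- The arm moves only by the tool servo_tool, never from a script. Its argument "targets" is text: rows parted by semicolons, each of 7 numbers parted by spaces: the shift along the world's x, y, z in mm, then the turn, a rotation vector about the world's x, y, z in rad, then the finger opening in mm, from 0 to 85.4. In form: tx ty tz wx wy wz gripper; .... A call has 1 to 8 rows; each row is the pose to reach, as a shift and turn from the pose measured when the call began; what a row does not reach only later rows make up. A row lasts 1/12 s, in which the tool goes at most 41.7 mm and 7.16 degrees, less where a joint would pass 70% of its speed; a pose out of reach is approached as far as the arm can. A call with a gripper value outside its range is refused whole. The fingers move at their own pace and stop on an object; "grip_force" is the grip in N (left out, the last holds). Time passes only in rows, so rows that repeat a pose let the fingers close. It gives the time, the measured TCP pose, the force and the opening at its end, in the units of the state.
- telemetry.get_state(): the state, without advancing time (a new reading comes with each control period).
- get_image(name): name is "side" or "top"; returns a dict with "color" (420x560x3 uint8, red, green, blue), "fx", "fy", "cx", "cy" (pixels), "k1" (the pictures are not rectified: a ray, as slopes to the right and down, at radius r is drawn at 1 + k1 r^2 times it, then the intrinsics apply), "extrinsics" (4x4, takes a point from world to camera coordinates). Camera axes: x right, y down, z forward; pixel columns grow to the right and rows downward; lengths in m; the calibration is good to about 2 mm. A picture is of the moment at which its call begins. There is no depth.
- job.finish_job(): hands the job in, once; it reports no verdict.
The state is a dict: "t": time; "qpos": joint angles; "dq": joint speeds; "joint_efforts": joint torques, N m; "tool_pos": TCP position; "ee_rot": TCP orientation; "ft_force": force on the tool from outside, world axes, zero at the start; "torque": the same for the moment, N m; "grip_width": opening from 0.0 (shut) to 1.0 (fully open).
Only numpy, scipy, OpenCV 4.12 (cv2) and the standard library are available. Lean on these libraries where they do the work, as an engineer would, in place of code of your own. Each camera call takes 0.05 s, during which the arm holds its last target.

## Working session

There is one attempt and no reset: what is moved stays moved. The work goes in short steps, Python scripts to look and compute and a tool call to move; the robot and the scene stay as the last step left them, time stands still between calls to the robot, and variables do not carry over. Pictures are saved under pics/ and viewed, and the job is handed in when it is done.

Besides the shell and the picture viewer there is one more tool, called after "Call:" in YAML: its name, and indented under it one key for each argument. servo_tool: Moves the arm, as the interface text tells. Its arguments: {"type":"object","properties":{"targets":{"type":"string"},"grip_force":{"type":"number"}},"required":["targets"]}

```bash
mkdir -p pics; cat > h.py <<'E'
import numpy as np, cv2
from plant import telemetry, get_image, job, r
def cam(n,save=None):
    im=get_image(n)
    if save: cv2.imwrite('pics/'+save+'.png',im['color'][:,:,::-1])
    return im
def ray(im,u,v):
    K=np.array([[im['fx'],0,im['cx']],[0,im['fy'],im['cy']],[0,0,1]])
    d=np.array([(u-im['cx'])/im['fx'],(v-im['cy'])/im['fy']]);s=d.copy()
    for _ in range(50): s=d/(1+im['k1']*(s@s))
    E=np.array(im['extrinsics']);R=E[:3,:3];t=E[:3,3]
    return -R.T@t, R.T@np.array([s[0],s[1],1])
def onz(im,u,v,z):
    c,d=ray(im,u,v); return c+d*(z-c[2])/d[2]
def proj(im,p):
    E=np.array(im['extrinsics']);q=E[:3,:3]@np.array(p)+E[:3,3];s=q[:2]/q[2]
    s=s*(1+im['k1']*(s@s)); return np.array([im['fx']*s[0]+im['cx'],im['fy']*s[1]+im['cy']])
def blobs(m,mn=20):
    n,l,st,c=cv2.connectedComponentsWithStats(m.astype(np.uint8)); return [(st[i].tolist(),c[i].round(1).tolist()) for i in range(1,n) if st[i][4]>=mn]
E
python3 - <<'E'
from h import *
for n in('top','side'):
    im=cam(n,n+'0'); print(n,im['fx'],im['k1'],ray(im,im['cx'],im['cy']))
s=telemetry.get_state();print(s['t'],s['tool_pos'],s['ee_rot'],s['grip_width'],s['ft_force'],r.grasp_offset)
E
```

```text
top 473.87496937119005 0.05027359603553374 (array([ 0.22837763, -0.05054157,  1.47425607]), array([ 0.17037471,  0.0089684 , -0.98533853]))
side 442.4038053977607 -0.133889773796088 (array([ 0.40494398, -0.90361065,  1.15477747]), array([ 0.04851951,  0.63896409, -0.76770486]))
0.1 [0.1434988  0.60782608 0.30313029] [3.14145787e+00 1.67114590e-03 1.33911931e+00] 1.0005983959551665 [ 0.32117524  0.38339347 -0.34545344] 0.0539
```

View pics/top0.png

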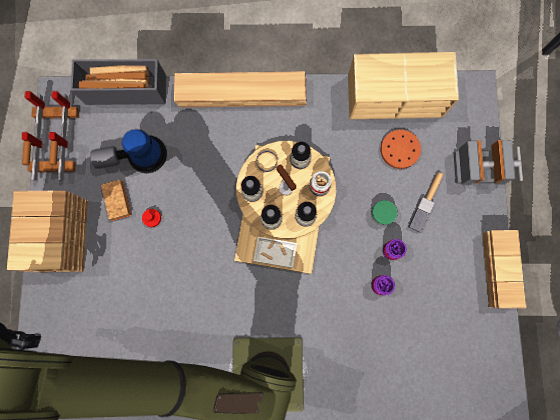

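View pics/side0.png

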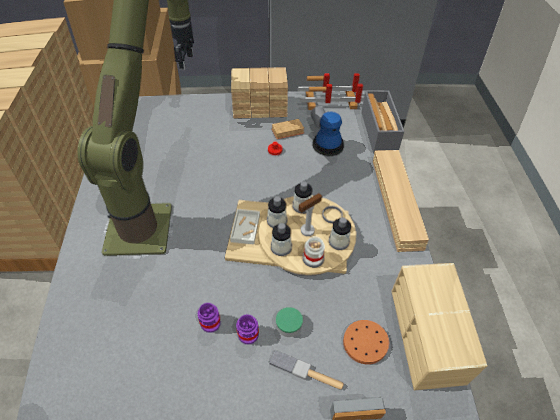

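The red lid is at top (151,217) and side (275,148). The red clamps at top (30–60,100–150) could be mistaken for it. The open red-banded jar is at top (321,182) and side (314,250). The purple jars at top (395,249) and (384,285) are look-alikes. Next I check close crops and measure.

```bash
python3 - <<'E'
from h import *
T=cam('top');S=cam('side')
a=cv2.resize(T['color'][130:285,225:345],None,fx=4.5,fy=4.5,interpolation=cv2.INTER_CUBIC)[:,:,::-1][:600]
b=cv2.resize(T['color'][195:240,130:175],(250,250),interpolation=cv2.INTER_CUBIC)[:,:,::-1]
c=np.zeros((600,800,3),np.uint8);c[:a.shape[0],:540]=a[:, :540];c[:250,545:795]=b
cv2.imwrite('pics/crop1.png',c)
d=cv2.resize(S['color'][175:285,220:365],None,fx=5,fy=5,interpolation=cv2.INTER_CUBIC)[:,:,::-1]
cv2.imwrite('pics/crop2.png',d)
for n,im in(('T',T),('S',S)):
    h=cv2.cvtColor(im['color'],cv2.COLOR_RGB2HSV).astype(int)
    red=((h[...,0]<6)|(h[...,0]>174))&(h[...,1]>170)&(h[...,2]>90)
    print(n,'red',blobs(red,15))
    dk=(h[...,0]<20)&(h[...,1]>110)&(h[...,2]<110)
    print(n,'dark brown',[b for b in blobs(dk,25)])
E
```

```text
T red [([25, 91, 16, 16, 76], [30.0, 97.8]), ([52, 91, 13, 15, 71], [56.4, 97.6]), ([22, 132, 7, 9, 46], [24.7, 136.2]), ([49, 132, 6, 8, 42], [51.7, 135.5]), ([142, 209, 19, 18, 268], [151.1, 217.5])]
T dark brown [([348, 58, 7, 56, 214], [351.0, 86.7]), ([145, 70, 4, 15, 42], [146.7, 76.0]), ([28, 92, 33, 26, 152], [39.4, 104.2]), ([54, 93, 16, 15, 98], [62.2, 100.5]), ([76, 107, 3, 11, 25], [76.9, 112.1]), ([25, 133, 17, 32, 144], [32.5, 143.8]), ([52, 134, 16, 30, 124], [59.2, 143.6]), ([492, 141, 10, 42, 280], [496.2, 162.2]), ([64, 162, 12, 10, 54], [69.6, 167.8]), ([277, 165, 19, 26, 177], [285.9, 177.2]), ([38, 166, 20, 6, 54], [48.0, 169.9]), ([120, 180, 11, 35, 84], [125.3, 197.1]), ([59, 192, 29, 78, 949], [73.1, 230.9]), ([26, 216, 34, 1, 34], [42.5, 216.0]), ([83, 224, 3, 23, 37], [84.2, 234.4]), ([490, 231, 6, 50, 73], [492.3, 257.3]), ([483, 232, 12, 75, 355], [488.0, 270.5]), ([82, 248, 3, 23, 38], [82.8, 258.7]), ([494, 282, 4, 25, 47], [495.8, 292.8])]
S red [([324, 74, 8, 29, 147], [327.4, 87.4]), ([352, 74, 11, 29, 173], [356.9, 87.5]), ([268, 142, 14, 13, 140], [
[... 654 characters left out ...]
8, 81, 8, 12, 28], [31.5, 86.0]), ([48, 84, 7, 13, 26], [51.3, 91.2]), ([309, 87, 23, 16, 95], [325.9, 93.8]), ([356, 87, 7, 16, 63], [359.0, 94.3]), ([35, 90, 7, 10, 25], [38.0, 94.5]), ([12, 92, 9, 11, 37], [16.7, 97.7]), ([43, 101, 13, 25, 54], [49.2, 113.6]), ([18, 105, 8, 15, 36], [21.3, 111.9]), ([37, 104, 9, 11, 27], [41.4, 108.4]), ([22, 115, 11, 18, 45], [26.2, 124.2]), ([0, 120, 10, 19, 55], [4.1, 128.4]), ([53, 132, 7, 15, 26], [55.8, 139.1]), ([5, 137, 10, 14, 44], [9.0, 143.2]), ([9, 146, 12, 19, 51], [14.4, 156.0]), ([299, 196, 23, 16, 135], [309.2, 203.8]), ([0, 258, 51, 14, 482], [23.5, 265.1]), ([46, 259, 10, 12, 60], [51.4, 263.6]), ([334, 414, 50, 6, 179], [360.7, 416.9])]
```

View pics/crop1.png

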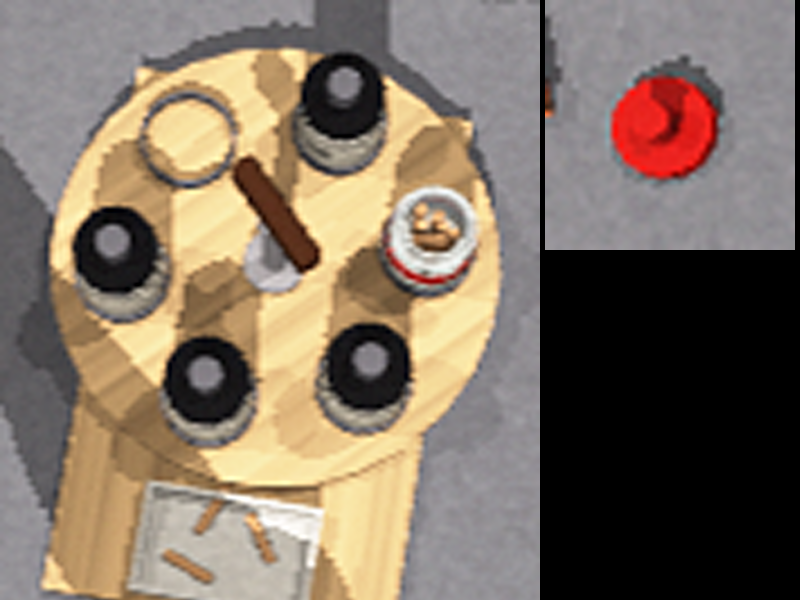

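View pics/crop2.png

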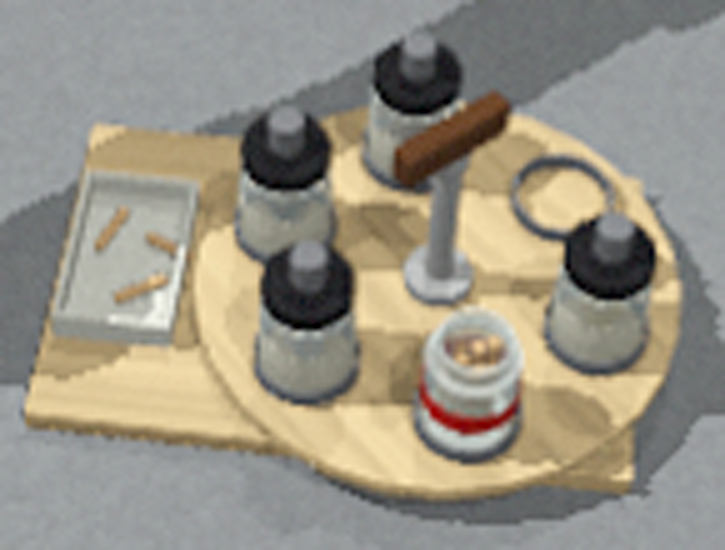

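```bash
cat > meas.py <<'E'
from h import *
T=cam('top');S=cam('side')
def tri(u,v):
    A=[];b=[]
    for im,p in((T,u),(S,v)):
        c,d=ray(im,*p);d/=np.linalg.norm(d);P=np.eye(3)-np.outer(d,d);A.append(P);b.append(P@c)
    A=np.array(A).sum(0);return np.linalg.solve(A,sum(b))
hT=cv2.cvtColor(T['color'],cv2.COLOR_RGB2HSV).astype(int);hS=cv2.cvtColor(S['color'],cv2.COLOR_RGB2HSV).astype(int)
# deck outline: wood mask boundary, cast onto z=.038, robust circle of known radius .155
wood=((hT[...,0]>8)&(hT[...,0]<28)&(hT[...,1]>60)).astype(np.uint8)
roi=np.zeros_like(wood);roi[128:285,228:345]=1;w=cv2.morphologyEx(wood*roi,cv2.MORPH_CLOSE,np.ones((15,15)))
cs,_=cv2.findContours(w,cv2.RETR_EXTERNAL,cv2.CHAIN_APPROX_NONE);c=max(cs,key=cv2.contourArea)[:,0]
P=np.array([onz(T,u,v,.038)[:2] for u,v in c])
g=np.array([.62,-.05])
from scipy.optimize import least_squares
P0=P
for th in(.05,.02,.008,.005):
    m=abs(np.linalg.norm(P0-g,axis=1)-.155)<th
    g=least_squares(lambda q:np.linalg.norm(P0[m]-q,axis=1)-.155,g,loss='soft_l1',f_scale=.002).x
print('axis deck',g.round(4),m.sum(),len(P0))
# handle
mk=((hT[...,0]<20)&(hT[...,1]>90)&(hT[...,2]<130)).astype(np.uint8);mk[:,:270]=0;mk[:,305:]=0;mk[:160]=0;mk[195:]=0
n,l,st,ce=cv2.connectedComponentsWithStats(mk);i=1+np.argmax(st[1:,4]);ys,xs=np.where(l==i)
H=np.array([onz(T,u,v,.183)[:2] for u,v in zip(xs,ys)]);hc=H.mean(0);ww,V=np.linalg.eigh(np.cov(H.T));a=V[:,1]
print('handle T',hc.round(4),'yaw',np.arctan2(a[1],a[0]).round(3),'len',(np.ptp((H-hc)@a)).round(4),(np.ptp((H-hc)@V[:,0])).round(4))
ms=((hS[...,0]<20)&(hS[...,1]>90)&(hS[...,2]<130)).astype(np.uint8);ms[:,:290]=0;ms[:,330:]=0;ms[:188]=0;ms[215:]=0
n,l,st,ce=cv2.connectedComponentsWithStats(ms);j=1+np.argmax(st[1:,4]);print(st[j],ce[j]);
print('handle tri',tri((xs.mean(),ys.mean()),ce[j]).round(4))
E
python3 - <<'E'
from meas import *
# lid
for n,im,h,box in(('T',T,hT,(200,240,130,175)),('S',S,hS,(135,165,260,290))):
    m=((h[...,0]<8)|(h[...,0]>172))&(h[...,1]>130)&(h[...,2]>70);mm=np.zeros_like(m);a,b,c_,d=box;mm[a:b,c_:d]=m[a:b,c_:d]
    ys,xs=np.where(mm);print(n,xs.min(),xs.max(),ys.min(),ys.max())
    P=np.array([onz(im,u,v,.012)[:2] for u,v in zip(xs,ys)]);print('ext',P.min(0),P.max(0),(P.min(0)+P.max(0))/2)
E
```

```text
axis deck [ 0.5522 -0.0613] 184 418
handle T [ 0.5526 -0.0614] yaw -2.56 len 0.0823 0.0218
[299 194  23  18 200] [309.83 202.4 ]
handle tri [ 0.5537 -0.0616  0.1736]
T 130 160 209 226
ext [0.44290382 0.33152088] [0.49700704 0.42593612] [0.46995543 0.3787285 ]
S 268 281 142 154
ext [0.44379098 0.32218796] [0.49469954 0.39106212] [0.46924526 0.35662504]
```

```bash
python3 - <<'E'
from h import *
T=cam('top');S=cam('side')
# jar big crops and lid
a=cv2.resize(T['color'][165:201,300:342],None,fx=9,fy=9,interpolation=cv2.INTER_CUBIC)[:,:,::-1]
b=cv2.resize(S['color'][230:272,295:335],None,fx=9,fy=9,interpolation=cv2.INTER_CUBIC)[:,:,::-1]
c=np.zeros((400,760,3),np.uint8);c[:a.shape[0],:a.shape[1]]=a;c[:b.shape[0],390:390+b.shape[1]]=b
cv2.imwrite('pics/jar.png',c)
a=cv2.resize(T['color'][232:280,228:326],None,fx=8,fy=8,interpolation=cv2.INTER_CUBIC)[:,:,::-1]
cv2.imwrite('pics/tray.png',a)
E
```

```text
(no output)
```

View pics/jar.png

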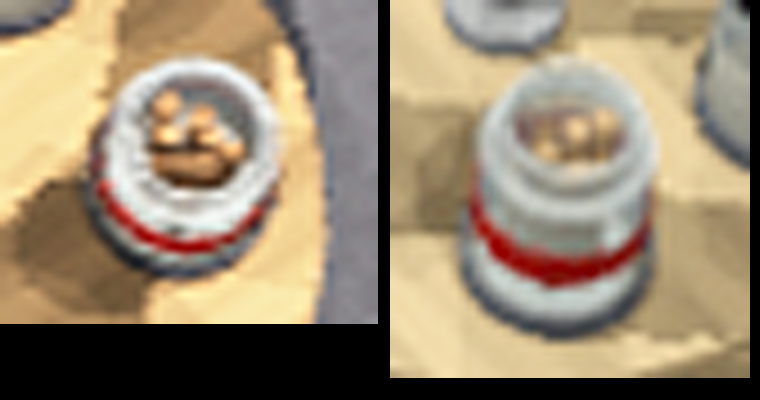

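View pics/tray.png

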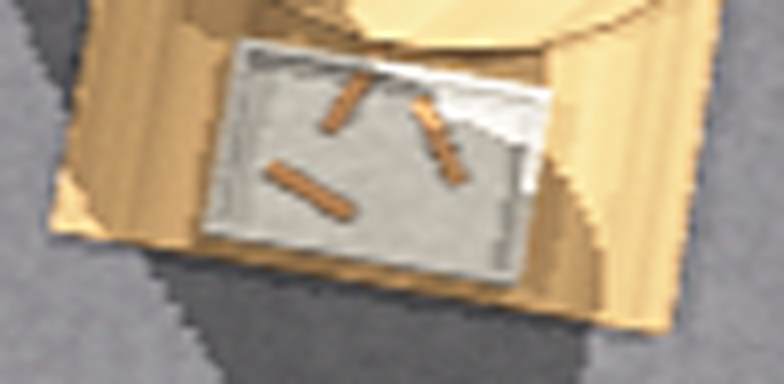

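```bash
python3 - <<'E'
from meas import *
ax=(g+hc)/2
def cu(X,Y,s,ox,oy): return ox+(X+.5)/s-.5, oy+(Y+.5)/s-.5
# rim, from predicted well
print('pred rim px outline for yaw offsets')
for k,nm in((-2,'jar'),(-1,'brassTR'),(1,'L'),(3,'BL'),(-3,'BL'),(-2.0,'')):
    a=0.58+k*np.pi/3; print(k,(ax+.105*np.array([np.cos(a),np.sin(a)])).round(4))
print('rim far edge',onz(T,*cu(190,57,9,300,165),.12),'body L/R @z.1',onz(T,*cu(105,150,9,300,165),.107),onz(T,*cu(280,150,9,300,165),.107))
print('jar side rim: far',onz(S,*cu(565,57,9,295-390/9,230),.12),'L',onz(S,*cu(492,110,9,295-390/9,230),.12),'R',onz(S,*cu(643,110,9,295-390/9,230),.12))
# grey knobs of black-lidded jars
for nm,(X,Y) in dict(TR=(345,86),L=(113,240),BL=(207,375),BR=(370,360)).items():
    p=onz(T,*cu(X,Y,4.5,225,130),.145)[:2]-ax; print(nm,p.round(4),np.hypot(*p).round(4),np.arctan2(p[1],p[0]).round(3))
p=onz(T,*cu(189,138,4.5,225,130),.052)[:2]-ax; print('empty',p,np.hypot(*p),np.arctan2(p[1],p[0]))
# tray corners z=.040
q=[onz(T,*cu(X,Y,8,228,232),.040)[:2] for X,Y in((236,38),(552,92),(520,284),(203,236))];c=np.mean(q,0)
print('tray',c,[np.linalg.norm(q[i]-q[(i+1)%4]).round(4) for i in range(4)]);d=c-ax;print(np.hypot(*d),'yaw plinth from centre',np.arctan2(-d[1],-d[0]), 'edges',[np.arctan2(*(a-b)[::-1]).round(3) for a,b in((q[0],q[1]),(q[3],q[2]),(q[0],q[3]),(q[1],q[2]))])
q=[onz(T,*cu(X,Y,8,228,232),.018)[:2] for X,Y in((50,234),(670,332))];c=np.mean(q,0);d=c-ax
print('board front',np.linalg.norm(q[0]-q[1]),np.arctan2(*(q[0]-q[1])[::-1])-np.pi/2,np.hypot(*d),np.arctan2(-d[1],-d[0]))
# lid
for n,im,h,box in(('T',T,hT,(200,240,138,170)),('S',S,hS,(135,165,260,290))):
    m=((h[...,0]<8)|(h[...,0]>172))&(h[...,1]>130)&(h[...,2]>70);a,b,c_,d=box;mm=np.zeros(m.shape,np.uint8);mm[a:b,c_:d]=m[a:b,c_:d]
    n2,l,st,ce=cv2.connectedComponentsWithStats(mm);i=1+np.argmax(st[1:,4]);ys,xs=np.where(l==i);print(n,st[i],ce[i])
    if n=='T': # cap top circle z .015
        print('y by width',onz(im,xs.min()-.5,217,.015),onz(im,xs.max()+.5,217,.015),'near edge',onz(im,151,ys.max()+.5,.008),'far',onz(im,151,ys.min()-.5,.015))
        pT=ce[i]
    else:
        print('x by width',onz(im,xs.min()-.5,149.5,.010),onz(im,xs.max()+.5,149.5,.010),'near',onz(im,274.5,ys.max()+.5,.003),'knobtop',onz(im,274.5,ys.min()-.5,.039))
E
cat > crop.py <<'E'
E
python3 - <<'E'
from h import *
T=cam('top');S=cam('side')
a=cv2.resize(T['color'][202:234,136:168],None,fx=12,fy=12,interpolation=cv2.INTER_CUBIC)[:,:,::-1]
b=cv2.resize(S['color'][134:166,259:291],None,fx=12,fy=12,interpolation=cv2.INTER_CUBIC)[:,:,::-1]
cv2.imwrite('pics/lid.png',np.hstack([a,b]))
E
```

```text
axis deck [ 0.5521 -0.0613] 186 432
handle T [ 0.5526 -0.0614] yaw -2.56 len 0.0823 0.0218
[299 194  23  18 201] [309.80597015 202.43781095]
handle tri [ 0.5537 -0.0616  0.1735]
pred rim px outline for yaw offsets
-2 [ 0.5582 -0.1662]
-1 [ 0.6461 -0.1086]
1 [0.5464 0.0435]
3 [ 0.4645 -0.1189]
-3 [ 0.4645 -0.1189]
-2.0 [ 0.5582 -0.1662]
rim far edge [ 0.58531389 -0.16466933  0.12      ] body L/R @z.1 [ 0.55762953 -0.13711835  0.107     ] [ 0.55690682 -0.19451174  0.107     ]
jar side rim: far [ 0.55998498 -0.14489223  0.12      ] L [ 0.53438923 -0.16477111  0.12      ] R [ 0.58283214 -0.16713108  0.12      ]
TR [ 0.0935 -0.0465] 0.1044 -0.461
L [-0.0068  0.1036] 0.1038 1.636
BL [-0.0951  0.0441] 0.1048 2.708
BR [-0.0866 -0.0592] 0.1049 -2.542
empty [0.0869193  0.05768825] 0.10432113612204261 0.5859452207237921
tray [ 0.35576574 -0.02639614] [np.float64(0.1219), np.float64(0.0735), np.float64(0.1208), np.float64(0.076)]
0.19963207575510286 yaw plinth from centre -0.17589339510653118 edges [np.float64(1.39), np.float64(1.411), np.float64(-0.166), np.float64(-0.181)]
board front 0.23984802911375963 -0.16584209427350327 0.24440009581108035 -0.17584418096664375
T [142 209  19  18 278] [151.05755396 217.51079137]
y by width [0.4712952  0.38849099 0.015     ] [0.47062328 0.32949849 0.015     ] near edge [0.44205891 0.35987198 0.008     ] far [0.49790727 0.35998807 0.015     ]
S [268 142  14  13 149] [274.59731544 148.48322148]
x by width [0.44227264 0.35126013 0.01      ] [0.49562229 0.34901578 0.01      ] near [0.46799803 0.3297884  0.003     ] knobtop [0.46944674 0.36308019 0.039     ]
```

View pics/lid.png

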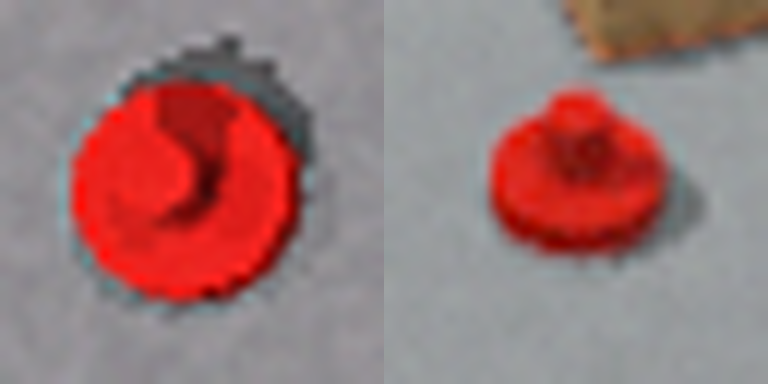

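Lid is at about (0.4695, 0.359) and its extents match 57 mm. The axis is (0.5523, -0.0614), confirmed by the deck circle fit, the handle and the triangulation. Carousel yaw is ≈ 0.59, the jar is at (0.559, -0.166), and plinth yaw is ≈ -0.173. The sizes and radii agree with the data given. Moving to above the lid.

Call:
servo_tool:
  targets: "32 -24 0 0 0 0 85; 64 -48 0 0 0 0 60; 96 -73 0 0 0 0 50; 128 -97 0 0 0 0 50; 160 -122 0 0 0 0 50; 192 -147 -10 0 0 0 50; 224 -171 -20 0 0 0 50; 256 -195 -30 0 0 0 50"
  grip_force: 30

```text
t: 1.27
tool_pos: [0.4011, 0.412, 0.274]
ee_rot: [3.141, -0.001, 1.339]
ft_force: [0.7, 0.6, -0.1]
grip_width: 0.587
```

Call:
servo_tool:
  targets: "30 -22 -15 0 0 0 50; 58 -44 -30 0 0 0 50; 68 -50 -60 0 0 0 50; 68 -51 -90 0 0 0 50; 68 -51 -110 0 0 0 50; 68 -51 -110 0 0 0 50"

```text
t: 1.77
tool_pos: [0.4676, 0.3589, 0.16]
ee_rot: [-3.138, 0.006, 1.338]
ft_force: [0.4, 0.2, -0.6]
grip_width: 0.584
```

```bash
python3 - <<'E'
from h import *
s=telemetry.get_state();print(s['t'],s['tool_pos'],s['ee_rot'],s['grip_width'],s['ft_force'])
T=cam('top');S=cam('side')
a=cv2.resize(T['color'][190:250,110:190],None,fx=5,fy=5)[:,:,::-1]
b=cv2.resize(S['color'][90:165,235:315],None,fx=5,fy=5)[:,:,::-1]
c=np.zeros((380,800,3),np.uint8);c[:300,:400]=a;c[:375,400:]=b
cv2.imwrite('pics/ap1.png',c)
E
```

```text
1.7667 [0.46756823 0.35892233 0.16001873] [-3.1376902   0.00550482  1.3384631 ] 0.5837994386153176 [ 0.44047653  0.15421301 -0.61042942]
```

View pics/ap1.png

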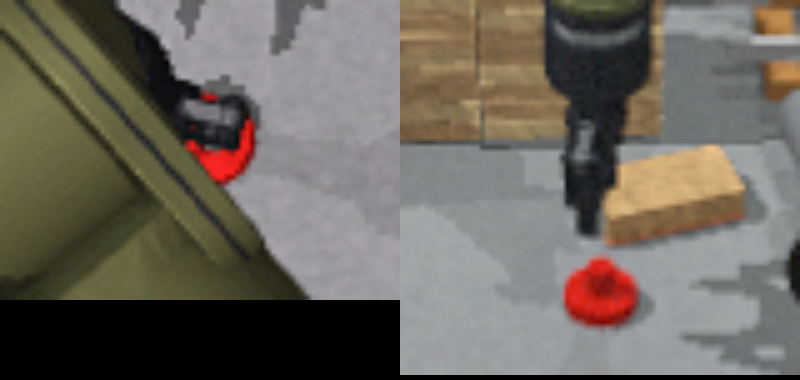

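The fingers are over the red lid (crop top 210,120 and side 600,295). Now I descend and pinch the knob.

Call:
servo_tool:
  targets: "2 0 -30 0 0 0 50; 2 0 -55 0 0 0 50; 2 0 -66 0 0 0 50; 2 0 -69 0 0 0 50; 2 0 -69 0 0 0 50"

```text
t: 2.28
tool_pos: [0.471, 0.3618, 0.0957]
ee_rot: [3.141, -0.001, 1.34]
ft_force: [1.2, 0.5, 0.2]
grip_width: 0.59
```

Call:
servo_tool:
  targets: "0 0 0 0 0 0 30; 0 0 0 0 0 0 15; 0 0 0 0 0 0 10; 0 0 0 0 0 0 10; 0 0 0 0 0 0 10; 0 0 0 0 0 0 10"

```text
t: 2.78
tool_pos: [0.4718, 0.3626, 0.0974]
ee_rot: [3.14, -0.004, 1.34]
ft_force: [0.2, 0.2, 5.8]
grip_width: 0.239
```

```bash
python3 - <<'E'
from h import *
T=cam('top');S=cam('side')
a=cv2.resize(T['color'][190:250,110:190],None,fx=5,fy=5)[:,:,::-1]
b=cv2.resize(S['color'][110:170,235:315],None,fx=5,fy=5)[:,:,::-1]
cv2.imwrite('pics/gr1.png',np.hstack([a,b]))
E
```

```text
(no output)
```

View pics/gr1.png

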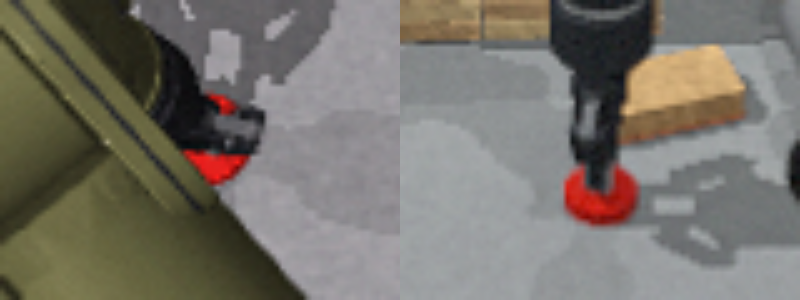

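Gripped the knob: opening is about 20 mm, with light contact on the cap. Lifting next.

Call:
servo_tool:
  targets: "0 0 20 0 0 0 10; 0 0 60 0 0 0 10; 0 0 100 0 0 0 10; 0 0 130 0 0 0 10; 0 0 150 0 0 0 10; 0 0 150 0 0 0 10"
  grip_force: 40

```text
t: 3.38
tool_pos: [0.4737, 0.3643, 0.2532]
ee_rot: [3.133, -0.012, 1.339]
ft_force: [0.2, 1.4, -0.7]
grip_width: 0.238
```

```bash
python3 - <<'E'
from h import *
T=cam('top');S=cam('side')
s=telemetry.get_state();print(s['t'],s['tool_pos'],s['ee_rot'],s['grip_width'],s['ft_force'])
a=cv2.resize(T['color'][180:250,110:190],None,fx=5,fy=5)[:,:,::-1]
b=cv2.resize(S['color'][80:150,235:315],None,fx=5,fy=5)[:,:,::-1]
cv2.imwrite('pics/lift1.png',np.hstack([a,b]))
E
```

```text
3.4833 [0.47202614 0.36268182 0.24869361] [ 3.13801649 -0.00557154  1.33971283] 0.2379940847525946 [-0.25478711  0.10170322 -1.34759745]
```

View pics/lift1.png

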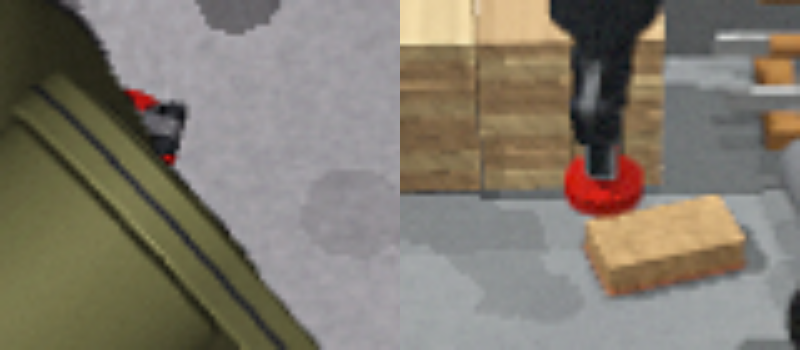

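Call:
servo_tool:
  targets: "6 -10 30 0 0 0 10; 12 -40 55 0 0 0 10; 18 -75 75 0 0 0 10; 24 -114 85 0 0 0 10; 30 -154 85 0 0 0 10; 36 -194 85 0 0 0 10; 42 -234 85 0 0 0 10; 48 -274 85 0 0 0 10"

```text
t: 4.15
tool_pos: [0.5192, 0.0864, 0.3323]
ee_rot: [3.141, -0.004, 1.34]
ft_force: [0.5, -0.8, 0.3]
grip_width: 0.234
```

Call:
servo_tool:
  targets: "6 -40 0 0 0 0 10; 12 -80 0 0 0 0 10; 18 -120 0 0 0 0 10; 24 -160 0 0 0 0 10; 30 -200 0 0 0 0 10; 36 -230 0 0 0 0 10; 39 -255 0 0 0 0 10; 39 -255 0 0 0 0 10"

```text
t: 4.82
tool_pos: [0.557, -0.1764, 0.3301]
ee_rot: [-3.14, 0.001, 1.33]
ft_force: [-0.4, -1.0, -0.8]
grip_width: 0.235
```

```bash
python3 - <<'E'
from h import *
T=cam('top','t2');S=cam('side')
s=telemetry.get_state();print(s['t'],s['tool_pos'],s['ee_rot'],s['grip_width'],s['ft_force'])
a=cv2.resize(T['color'][140:220,270:350],None,fx=5,fy=5)[:,:,::-1]
b=cv2.resize(S['color'][170:270,270:350],None,fx=5,fy=5)[:,:,::-1]
c=np.zeros((500,800,3),np.uint8);c[:400,:400]=a;c[:,400:]=b
cv2.imwrite('pics/ov1.png',c)
E
```

```text
4.9167 [ 0.55727526 -0.16961723  0.33054609] [-3.13917361 -0.00401121  1.33729073] 0.23418869627970915 [ 1.26018167  0.95644958 -0.76163823]
```

View pics/ov1.png

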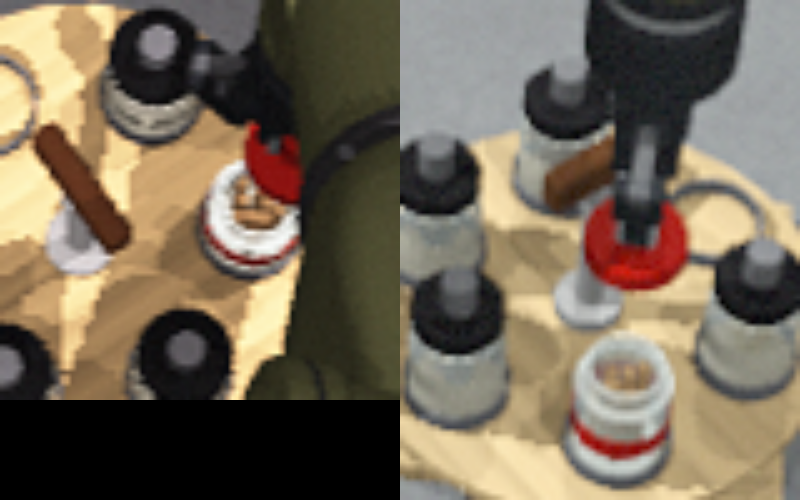

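```bash
cat > lid.py <<'E'
from h import *
def lidmeas(zoff=.0974,verbose=1):
    S=cam('side');s=telemetry.get_state();p=s['tool_pos'];z0=p[2]-zoff
    h=cv2.cvtColor(S['color'],cv2.COLOR_RGB2HSV).astype(int)
    m=(((h[...,0]<8)|(h[...,0]>172))&(h[...,1]>120)&(h[...,2]>60)).astype(np.uint8)
    c=proj(S,[p[0],p[1],z0+.008]);u,v=c.astype(int);mm=np.zeros_like(m);mm[v-16:v+17,u-20:u+20]=m[v-16:v+17,u-20:u+20]
    n,l,st,ce=cv2.connectedComponentsWithStats(mm);i=1+np.argmax(st[1:,4]);ys,xs=np.where(l==i)
    # predicted outline of cap (r 28.5, z 0..15) at offset
    A=[np.array([proj(S,[p[0]+.0285*np.cos(t),p[1]+.0285*np.sin(t),z0+z]) for z in(0,.015) for t in np.linspace(0,6.28,180)])][0]
    obs=np.array([xs.min()-.5,xs.max()+.5,ys.min()-.5,ys.max()+.5]);pr=np.array([A[:,0].min(),A[:,0].max(),A[:,1].min(),A[:,1].max()])
    print('t',s['t'],'tcp',p.round(4),'obs',obs,'pred',pr.round(1))
    c0=proj(S,[p[0],p[1],z0+.01]);print('px/mm x',(proj(S,[p[0]+.01,p[1],z0+.01])-c0)/10,'y',(proj(S,[p[0],p[1]+.01,z0+.01])-c0)/10,'z',(proj(S,[p[0],p[1],z0+.02])-c0)/10)
    print('offset lid-tcp',onz(S,(obs[0]+obs[1])/2,(obs[2]+obs[3])/2,z0+.0075)-onz(S,(pr[0]+pr[1])/2,(pr[2]+pr[3])/2,z0+.0075))
    return S
if __name__=='__main__': lidmeas()
E
python3 lid.py
```

```text
t 4.9667 tcp [ 0.5575 -0.1678  0.3309] obs [306.5 327.5 208.5 226.5] pred [306.4 328.2 205.9 226. ]
px/mm x [ 0.37241063 -0.01332957] y [-0.04090835 -0.28931488] z [ 0.02938411 -0.23866221]
offset lid-tcp [-0.0014167 -0.0053329  0.       ]
```

Call:
servo_tool:
  targets: "2 2 -30 0 0 0 10; 2 2 -60 0 0 0 10; 2 2 -85 0 0 0 10; 2 2 -96 0 0 0 10; 2 2 -96 0 0 0 10; 2 2 -96 0 0 0 10"

```text
t: 5.47
tool_pos: [0.5598, -0.1646, 0.2351]
ee_rot: [-3.139, -0.006, 1.342]
ft_force: [0.1, -1.2, -0.1]
grip_width: 0.234
```

```bash
python3 - <<'E'
from lid import *
S=lidmeas();T=cam('top')
s=telemetry.get_state();print(s['tool_pos'],s['ee_rot'],s['ft_force'])
a=cv2.resize(T['color'][140:220,270:350],None,fx=5,fy=5)[:,:,::-1]
b=cv2.resize(S['color'][215:275,290:340],None,fx=8,fy=8,interpolation=cv2.INTER_CUBIC)[:,:,::-1]
c=np.zeros((500,800,3),np.uint8);c[:400,:400]=a;c[:480,400:]=b
cv2.imwrite('pics/ov2.png',c)
E
```

```text
t 5.5167 tcp [ 0.5604 -0.165   0.236 ] obs [305.5 324.5 228.5 246.5] pred [305.4 325.8 226.5 245.9]
px/mm x [ 0.35019723 -0.01365634] y [-0.03733204 -0.28211469] z [ 0.02675829 -0.21153751]
offset lid-tcp [-0.00214096 -0.00446996  0.        ]
[ 0.56060978 -0.16536285  0.23646308] [ 3.14079534 -0.00535278  1.34096802] [-0.5791378  -0.37000809 -0.11450683]
```

View pics/ov2.png

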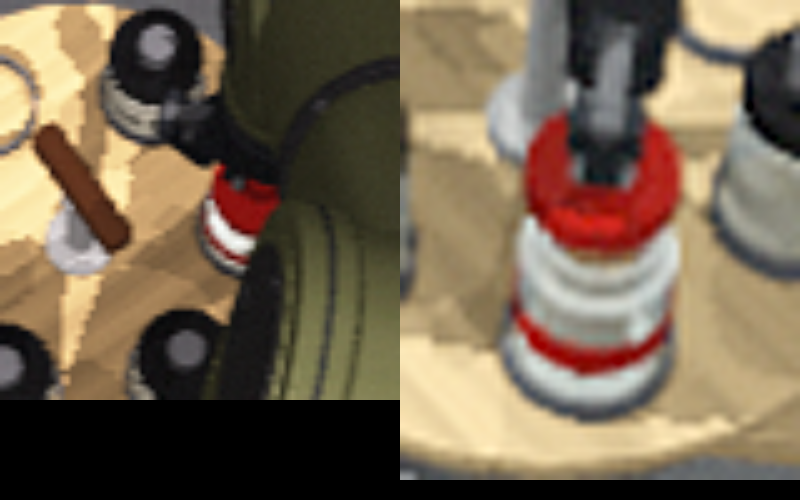

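Lid and jar line up in the side crop: cap centre column ≈604, jar axis extrapolated to ≈605. I'll lower it gently.

Call:
servo_tool:
  targets: "0 -1 -6 0 0 0 10; 0 -1 -12 0 0 0 10; 0 -1 -18 0 0 0 10; 0 -1 -22 0 0 0 10; 0 -1 -22 0 0 0 10"

```text
t: 5.98
tool_pos: [0.5599, -0.1663, 0.2133]
ee_rot: [-3.14, -0.005, 1.341]
ft_force: [0.3, 0.6, 0.2]
grip_width: 0.236
```

```bash
python3 - <<'E'
from lid import *
S=lidmeas()
s=telemetry.get_state();print(s['tool_pos'],s['ee_rot'],s['ft_force'],s['torque'])
b=cv2.resize(S['color'][215:275,290:340],None,fx=8,fy=8,interpolation=cv2.INTER_CUBIC)[:,:,::-1]
cv2.imwrite('pics/ov3.png',b)
E
```

```text
t 6.0333 tcp [ 0.5602 -0.1663  0.2138] obs [304.5 324.5 234.5 251.5] pred [304.9 325.1 231.6 250.7]
px/mm x [ 0.34571917 -0.01374194] y [-0.03649975 -0.28087257] z [ 0.02609732 -0.20568599]
offset lid-tcp [-0.00210453 -0.00640383  0.        ]
[ 0.56020954 -0.16633546  0.21381412] [-3.14101381 -0.00530845  1.34095544] [-0.06076839  0.1037817  -0.34025544] [-0.03066046 -0.01932663 -0.05429251]
```

View pics/ov3.png

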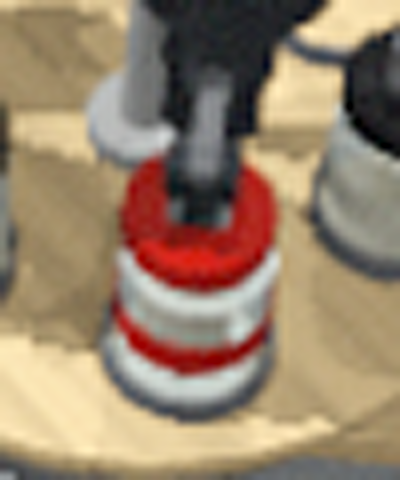

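No contact force and the skirt is already around the neck. Lowering the last few millimetres.

Call:
servo_tool:
  targets: "0 0 -3 0 0 0 10; 0 0 -6 0 0 0 10; 0 0 -9 0 0 0 10; 0 0 -10 0 0 0 10; 0 0 -10 0 0 0 10"

```text
t: 6.45
tool_pos: [0.5615, -0.1662, 0.2054]
ee_rot: [3.139, -0.006, 1.342]
ft_force: [-1.6, 0.5, 10.7]
grip_width: 0.235
```

Contact of 10.7 N at TCP z = 0.2054 m, which is exactly the seated height. Releasing and rising straight up.

Call:
servo_tool:
  targets: "0 0 1 0 0 0 30; 0 0 1 0 0 0 45; 0 0 1 0 0 0 45; 0 0 1 0 0 0 45"

```text
t: 6.78
tool_pos: [0.5613, -0.1662, 0.2061]
ee_rot: [3.139, -0.005, 1.342]
ft_force: [-0.0, -0.7, 0.4]
grip_width: 0.532
```

Call:
servo_tool:
  targets: "0 0 20 0 0 0 45; 0 0 50 0 0 0 45; 0 0 85 0 0 0 45; 0 0 110 0 0 0 45; -5 50 110 0 0 0 45; -8 80 110 0 0 0 45; -8 105 110 0 0 0 45;-8 105 110 0 0 0 45"

```text
t: 7.45
tool_pos: [0.5531, -0.0534, 0.3165]
ee_rot: [3.14, -0.011, 1.352]
ft_force: [-0.0, -0.1, 0.6]
grip_width: 0.525
```

```bash
python3 - <<'E'
from h import *
T=cam('top');S=cam('side')
s=telemetry.get_state();print(s['t'],s['tool_pos'],s['ee_rot'],s['ft_force'],s['qpos'])
a=cv2.resize(T['color'][140:220,270:350],None,fx=5,fy=5)[:,:,::-1]
b=cv2.resize(S['color'][215:275,290:340],None,fx=8,fy=8,interpolation=cv2.INTER_CUBIC)[:,:,::-1]
c=np.zeros((500,800,3),np.uint8);c[:400,:400]=a;c[:480,400:]=b
cv2.imwrite('pics/ov4.png',c)
E
```

```text
7.55 [ 0.55317512 -0.06017659  0.31599335] [ 3.13961284 -0.0052951   1.3442808 ] [ 0.11649559 -1.23093947  0.11215055] [ 0.20722375  0.58946813 -0.29485534  1.75983226  0.21625953  0.82091846
  1.15611705]
```

View pics/ov4.png

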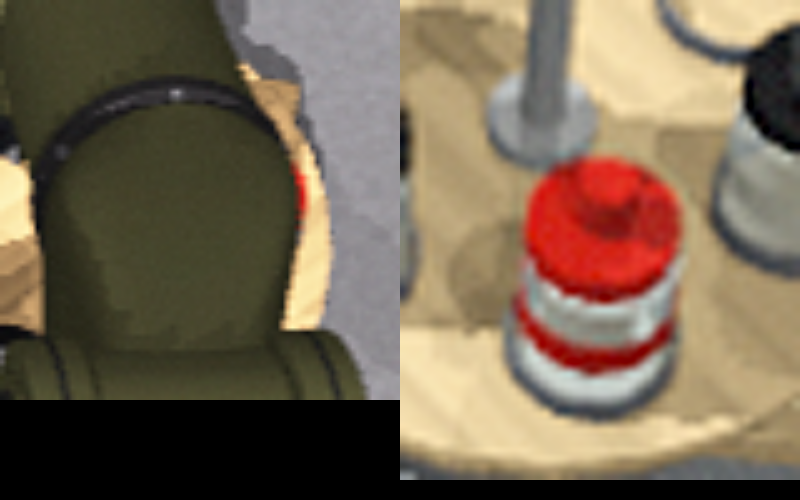

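The lid is seated level on the jar and released. Next I turn the gripper so the jaws sit across the handle (yaw 1.34 → 2.16).

Call:
servo_tool:
  targets: "0 -1 0 0 0 0.11 50; 0 -1 0 0 0 0.22 50; 0 -1 0 0 0 0.33 50; 0 -1 0 0 0 0.44 50; 0 -1 0 0 0 0.55 50; 0 -1 0 0 0 0.66 50; 0 -1 0 0 0 0.76 50; 0 -1 0 0 0 0.82 50"

```text
t: 8.22
tool_pos: [0.553, -0.0638, 0.3153]
ee_rot: [3.141, -0.005, 2.165]
ft_force: [0.2, -0.1, -0.7]
grip_width: 0.585
```

Call:
servo_tool:
  targets: "0 0 -20 0 0 0 50; 0 0 -45 0 0 0 50; 0 0 -52 0 0 0 50;0 0 -52 0 0 0 50"

```text
t: 8.55
tool_pos: [0.5516, -0.0657, 0.2612]
ee_rot: [-3.137, -0.007, 2.163]
ft_force: [-0.6, 0.2, 0.3]
grip_width: 0.588
```

```bash
python3 - <<'E'
from h import *
T=cam('top');S=cam('side')
s=telemetry.get_state();print(s['t'],s['tool_pos'],s['ee_rot'],s['ft_force'],s['qpos'])
a=cv2.resize(T['color'][140:220,240:320],None,fx=5,fy=5)[:,:,::-1]
b=cv2.resize(S['color'][160:240,270:350],None,fx=5,fy=5,interpolation=cv2.INTER_CUBIC)[:,:,::-1]
cv2.imwrite('pics/h1.png',np.hstack([a,b]))
E
```

```text
8.65 [ 0.55332655 -0.06454803  0.26363812] [ 3.14121869 -0.00456335  2.16396468] [ 0.08689479 -0.10523709  0.97770293] [ 0.32838471  0.68884846 -0.49479871  1.80407407  0.44537235  0.7635753
  1.76498889]
```

View pics/h1.png

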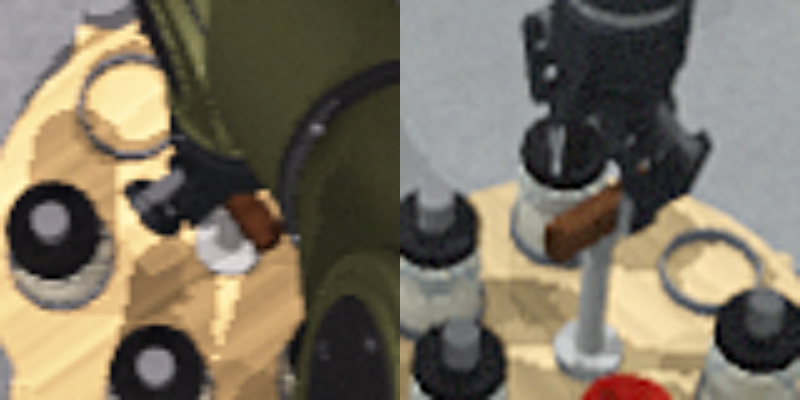

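The fingers straddle the bar (crop left 240,200; right 600,200). Going down 31 mm, correcting y by +3 mm, then closing.

Call:
servo_tool:
  targets: "0 3 -12 0 0 0 50; -1 3 -25 0 0 0 50; -1 3 -31 0 0 0 50; -1 3 -31 0 0 0 50; -1 3 -31 0 0 0 50"

```text
t: 9.07
tool_pos: [0.5528, -0.0616, 0.2333]
ee_rot: [3.141, -0.004, 2.164]
ft_force: [0.5, -0.1, 0.2]
grip_width: 0.589
```

Call:
servo_tool:
  targets: "0 0 0 0 0 0 30; 0 0 0 0 0 0 15; 0 0 0 0 0 0 10; 0 0 0 0 0 0 10; 0 0 0 0 0 0 10"

```text
t: 9.48
tool_pos: [0.5536, -0.0615, 0.2354]
ee_rot: [3.138, -0.001, 2.165]
ft_force: [-2.4, -0.2, 11.2]
grip_width: 0.206
```

Call:
servo_tool:
  targets: "0 0 1 0 0 -0.02 10; 0 0 1 0 0 -0.06 10; 0 0 1 0 0 -0.11 10; 0 0 1 0 0 -0.17 10; 0 0 1 0 0 -0.23 10; 0 0 1 0 0 -0.29 10; 0 0 1 0 0 -0.34 10; 0 0 1 0 0 -0.36 10"

```text
t: 10.15
tool_pos: [0.5534, -0.0614, 0.2358]
ee_rot: [3.139, -0.002, 1.802]
ft_force: [1.4, 0.8, -8.8]
grip_width: 0.197
```

```bash
python3 - <<'E'
from h import *
T=cam('top');S=cam('side','s5')
s=telemetry.get_state();print(s['t'],s['tool_pos'],s['ee_rot'],s['ft_force'],s['torque'],s['grip_width'])
a=cv2.resize(T['color'][130:285,225:345],None,fx=3,fy=3)[:,:,::-1]
b=cv2.resize(S['color'][160:285,220:365],None,fx=3,fy=3,interpolation=cv2.INTER_CUBIC)[:,:,::-1]
c=np.zeros((470,800,3),np.uint8);c[:465,:360]=a;c[:375,360:795]=b
cv2.imwrite('pics/h2.png',c)
E
```

```text
10.25 [ 0.55336119 -0.06142327  0.23580079] [ 3.13932241e+00 -1.77660316e-03  1.80461169e+00] [ 2.08798033 -0.17736407 -9.84422114] [-0.07006276 -0.31244282 -0.01865296] 0.20301853669190875
```

View pics/h2.png

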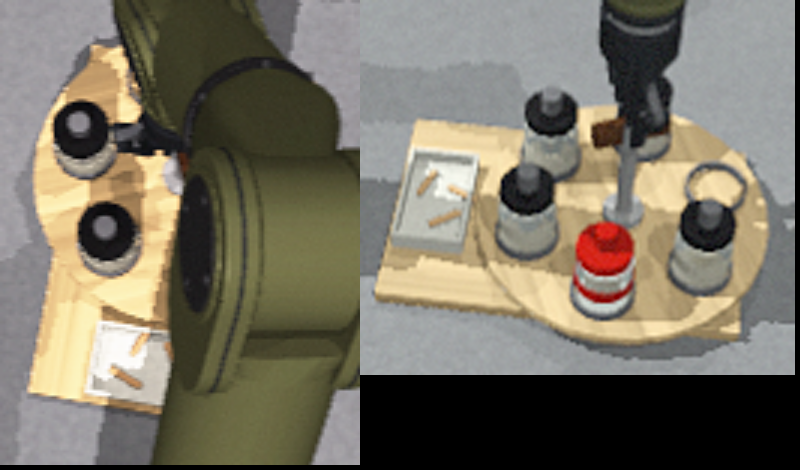

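The carousel follows the handle with the lid still on; the jar is now at side crop (605,270), moving toward the tray. About 1.45 rad remains.

Call:
servo_tool:
  targets: "0 0 -1 0 0 -0.03 10; 0 0 -1 0 0 -0.08 10; 0 0 -1 0 0 -0.14 10; 0 0 -1 0 0 -0.21 10; 0 0 -1 0 0 -0.28 10; 0 0 -1 0 0 -0.35 10; 0 0 -1 0 0 -0.42 10; 0 0 -1 0 0 -0.48 10"

```text
t: 10.92
tool_pos: [0.5533, -0.0612, 0.2358]
ee_rot: [3.139, -0.002, 1.322]
ft_force: [-0.8, 0.3, 1.8]
grip_width: 0.203
```

Call:
servo_tool:
  targets: "0 0 0 0 0 -0.06 10; 0 0 0 0 0 -0.12 10; 0 0 0 0 0 -0.18 10; 0 0 0 0 0 -0.24 10; 0 0 0 0 0 -0.30 10; 0 0 0 0 0 -0.36 10; 0 0 0 0 0 -0.42 10; 0 0 0 0 0 -0.46 10"

```text
t: 11.58
tool_pos: [0.5533, -0.061, 0.2358]
ee_rot: [3.139, -0.002, 0.859]
ft_force: [1.3, -0.0, -4.7]
grip_width: 0.197
```

```bash
python3 - <<'E'
from h import *
S=cam('side','s6')
s=telemetry.get_state();print(s['t'],s['tool_pos'],s['ee_rot'],s['ft_force'],s['torque'],s['grip_width'],s['qpos'])
b=cv2.resize(S['color'][160:285,220:365],None,fx=5,fy=4.8,interpolation=cv2.INTER_CUBIC)[:,:,::-1]
cv2.imwrite('pics/h3.png',b)
E
```

```text
11.6333 [ 0.55337491 -0.06095186  0.23579396] [ 3.13916281e+00 -2.24939017e-03  8.57564949e-01] [ 1.16194547  0.2968545  -4.17912721] [ 0.03697043 -0.0376846  -0.42790357] 0.19425243289757857 [ 0.08119166  0.69071812 -0.09045371  1.84691262  0.1010848   0.60505156
  0.78591529]
```

View pics/h3.png

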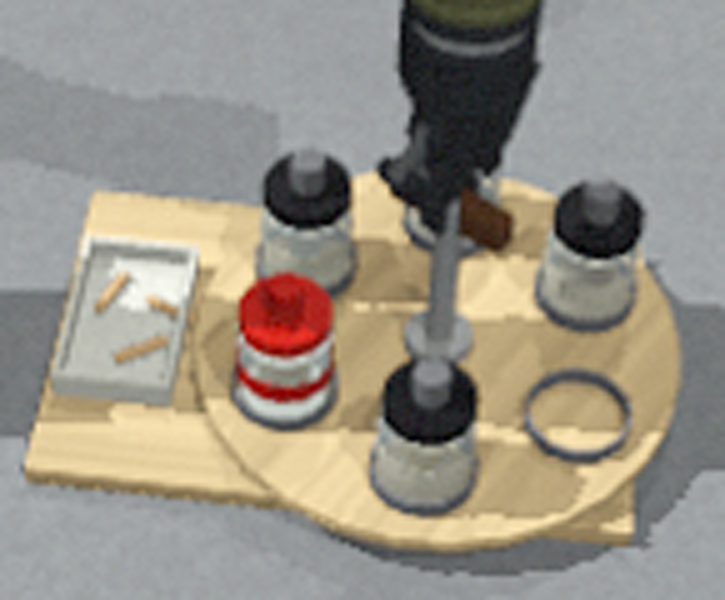

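About 0.51 rad is left.

Call:
servo_tool:
  targets: "0 0 0 0 0 -0.06 10; 0 0 0 0 0 -0.12 10; 0 0 0 0 0 -0.19 10; 0 0 0 0 0 -0.26 10; 0 0 0 0 0 -0.33 10; 0 0 0 0 0 -0.40 10; 0 0 0 0 0 -0.46 10; 0 0 0 0 0 -0.49 10"

```text
t: 12.3
tool_pos: [0.5535, -0.0608, 0.2358]
ee_rot: [3.139, -0.003, 0.366]
ft_force: [1.1, -0.6, -5.9]
grip_width: 0.203
```

Call:
servo_tool:
  targets: "0 0 0 0 0 -0.01 10; 0 0 0 0 0 -0.02 10; 0 0 0 0 0 -0.02 10; 0 0 0 0 0 -0.02 10"

```text
t: 12.63
tool_pos: [0.5535, -0.0608, 0.2358]
ee_rot: [3.14, -0.003, 0.346]
ft_force: [1.5, -0.1, -4.3]
grip_width: 0.201
```

```bash
python3 - <<'E'
from h import *
T=cam('top','t7');S=cam('side','s7')
s=telemetry.get_state();print(s['t'],s['tool_pos'],s['ee_rot'],s['ft_force'],s['grip_width'])
ax=np.array([.5525,-.0614]);py=-.173
def rel(p): d=p[:2]-ax; c,s_=np.cos(py),np.sin(py); return np.array([c*d[0]+s_*d[1],-s_*d[0]+c*d[1]]).round(4)
for n,im,z in(('T',T,.118),('S',S,.118)):
    h=cv2.cvtColor(im['color'],cv2.COLOR_RGB2HSV).astype(int)
    m=(((h[...,0]<8)|(h[...,0]>172))&(h[...,1]>120)&(h[...,2]>60)).astype(np.uint8);m[:120]=0;m[300:]=0;m[:,:220]=0;m[:,345:]=0
    n2,l,st,ce=cv2.connectedComponentsWithStats(m)
    for i in range(1,n2):
        if st[i,4]>30:
            x,y,w,hh,A=st[i]; p=onz(im,x+w/2-.5,y+hh/2-.5,z); print(n,st[i],p.round(4),'in plinth',rel(p))
e=np.array([ax[0]-.105*np.cos(py),ax[1]-.105*np.sin(py)]);print('want',e)
for im in(T,S): print(proj(im,[*e,.123]))
b=cv2.resize(S['color'][160:285,220:365],None,fx=4,fy=4,interpolation=cv2.INTER_CUBIC)[:,:,::-1]
cv2.imwrite('pics/h4.png',b)
E
```

```text
12.7333 [ 0.55351669 -0.06080434  0.23580801] [ 3.13950710e+00 -2.70435947e-03  3.46123818e-01] [ 2.06339609 -0.65623876 -5.62479624] 0.20183183785093914
S [266 203  18  17 236] [ 0.4497 -0.0439  0.118 ] in plinth [-0.1043 -0.0005]
S [265 222  19   8  53] [ 0.4456 -0.0997  0.118 ] in plinth [-0.0988 -0.0561]
want [ 0.44906736 -0.04332547]
[279.84925543 216.9142135 ]
[274.28139277 209.80102068]
```

View pics/h4.png

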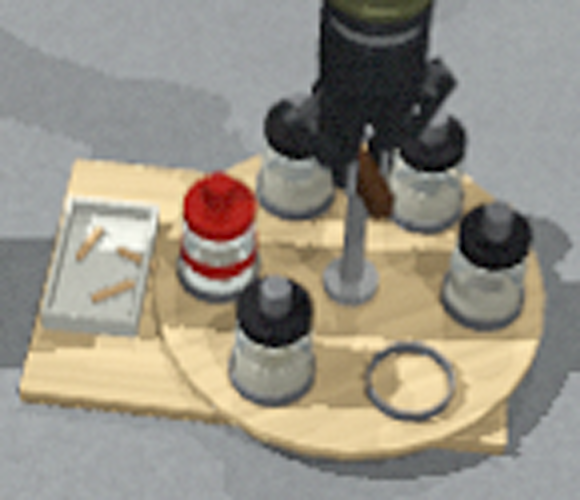

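View pics/t7.png

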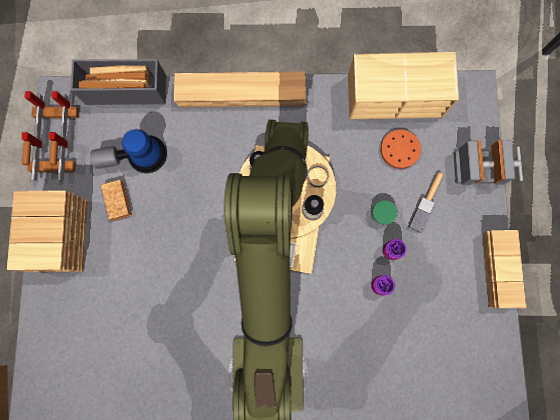

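The lidded jar is 0.5 mm off the plinth's centre line at radius 104 mm. Everything stands upright and the bystanders are unmoved. I'll hold for a moment, then hand in.

Call:
servo_tool:
  targets: "0 0 0 0 0 0 10; 0 0 0 0 0 0 10; 0 0 0 0 0 0 10; 0 0 0 0 0 0 10"

```text
t: 13.07
tool_pos: [0.5535, -0.0608, 0.2358]
ee_rot: [3.14, -0.003, 0.346]
ft_force: [0.2, -0.7, -5.4]
grip_width: 0.201
```

```bash
python3 - <<'E'
from h import *
s=telemetry.get_state();print(s['t'],s['tool_pos'],s['ee_rot'],s['grip_width'],abs(s['dq']).max())
print(job.finish_job())
E
```

```text
13.0667 [ 0.55352347 -0.06079496  0.23580095] [ 3.13954887e+00 -2.70940305e-03  3.46347722e-01] 0.20146609435453988 0.0007660377931244226
the job is handed in; nothing more can be done
None
```

I put the red lid on the dowel jar, let it go, then gripped the handle across its width and turned the carousel about 1.82 rad clockwise until the jar stood behind the tray. I handed the job in at t ≈ 13.1 s, still gripping the handle; no verdict was reported.

**Last checks:**
- **Jar position:** in the side camera the lidded jar is about 0.5 mm off the plinth's centre line, at a radius of about 104 mm.
- **Lid:** seated at the expected height on release, and level and centred in the side view.
- **Grip:** the fingers are closed to about 17 mm on the 18 mm bar at 40 N, with the grasp point about 6 mm above the bar's centre. The arm was still.
- **Other things:** the other four jars looked upright in their wells. By eye, the bench items looked unmoved.

**What disagreed or could not be checked:**
- The arm hid the jar from the top camera at the end, so the final position rests on the side view and the turn angle, which agree.
- The side camera put the lid 4–6 mm off in y while I was placing it. I went by the symmetric grip and the force felt instead, and the lid seated cleanly.
- Closing the fingers pushed about 6–11 N along z on the cap and the handle, because the pads swing forward as they shut. That is well under the limits.

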